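# Put a battery pack on charge: hook it under the hood, swing it down behind the keeper

### The arm

A 6-joint arm with a two-finger parallel gripper is mounted at the origin on a cart in front of the work surface, level with it; the furniture and walls round the work are solid. World frame = base frame: x ahead of the robot, y to its left, z up, the work surface at z = 0. Lengths are in m, angles in rad, forces in N, time in s.
With the tool pointing down it reaches from about 0.35 to 0.975 m from the base axis. Payload 17.4 kg.
Tool frame: the origin (TCP) lies on the centre line of the jaws, within the pads' length; the fingertips stand 19 mm ahead of it and the grasp point (between the pads) is the TCP; z points along the fingers, y is the line along which they close (so a half turn about z gives the same grasp; the last joint's range is limited). The gripper opens to 85 mm and grips with 20 to 120 N. Pads are 22 mm wide; open, the fingers measure 114 mm over their backs; the gripper's body (76 mm by 85 mm) begins 54 mm behind the grasp point. The pads swing forward as they close: fully open they stand 13 mm farther back than shut.
Start: joints at [-1.211, 0.116, 1.442, -0, 1.584, -0.038], TCP at [0.261, -0.622, 0.227] pointing down, gripper open.
Joint ranges: [-2.83, 2.83], [-0.83, 2.19], [0.07, 2.5], [-1.14, 4.28], [0.01, 3], [-2.97, 2.97]. Speed limits (rad/s): [1.89, 1.89, 2.22, 3.14, 3.14, 3.14].

### API

Orientations are given as a unit quaternion [w, x, y, z].
In Python, from bench import status, vision, job, models gives the robot as it stands.
- The arm moves only by the tool servo_tool, never from a script. Its argument "steps" is a list of rows, each a list of 3 entries, a list of its own where there are three numbers: the turn, a rotation vector about the tool's x, y, z in units of 6 degrees (1.0 is 6 degrees), then the shift along the tool's x, y, z in units of 25 mm (1.0 is 25 mm), then the finger opening in mm, from 0 to 85.4. In form: [[[ax, ay, az], [x, y, z], jaw], ...]. A call has 1 to 10 rows; each row shifts and turns the commanded pose from where the row before left it, along the tool's axes as they then stand; what a row does not reach is not made up. A row lasts 1/10 s, in which the tool goes at most 50 mm and 8.59 degrees, less where a joint would pass 70% of its speed; a pose out of reach is approached as far as the arm can. A call is refused whole if a number of a shift passes 1 or a number of a turn 1, either way. A call with a gripper value outside its range is refused whole. The fingers move at their own pace and stop on an object; "force" is the grip in N (left out, the last holds). Time passes only in rows, so rows that do not move let the fingers close. It gives the time, the measured TCP pose, the force, the opening and the grip force at its end, in the units of the state.
- status.read_state(): the state, without advancing time (a new reading comes with each control period).
- vision.camera(name): name is "side" or "top"; returns the picture (400x640x3 uint8, blue, green, red); there is no depth.
- vision.get_calibration(name): a dict with "fx", "fy", "cx", "cy" (pixels), "rvec" (rotation vector, rad) and "tvec" (3), from world to camera coordinates, as OpenCV has them. Camera axes: x right, y down, z forward; pixel columns grow to the right and rows downward; lengths in m; the calibration is good to about 2 mm. A picture is of the moment at which its call begins. get_calibration takes no time and is no camera call.
- job.finish_job(): hands the job in; it is judged then, once.
Trained networks look in the newest picture that a camera, given by its name, has taken for a name from the list of things; names that differ only in an ending like _2 or _b are one class to them, and where a whole thing is asked for, a point or a joint stands for the part that bears it (a point fixed in the world has none). Each returns a list of dicts, best first, with "conf" (0 to 1); they miss things now and then, are a little off and sometimes report something else, mostly with a low value. They report only what shows in the picture. A call takes as long as a camera call.
- models.recognise(camera, name): "extent" ([left, top, right, bottom] in pixels, round what is visible of it).
- models.cut_out(camera, name): "mask" (400x640 bool, what is visible of it) and "extent" ([left, top, right, bottom] in pixels, round what is visible of it).
The state is a dict: "t": time; "joints": joint angles; "joint_velocities": joint speeds; "effort": joint torques, N m; "ee_pos": TCP position; "ee_rot": TCP orientation; "ft_force": force on the tool from outside, world axes, zero at the start; "moment": the same for the moment, N m; "finger_gap": finger opening in m; "gripper_force": force on a finger pad.
Only numpy, scipy, OpenCV 4.12 (cv2) and the standard library are available. Lean on these libraries where they do the work, as an engineer would, in place of code of your own. Each camera call takes 0.05 s, during which the arm holds its last target. There are 200 camera calls.

### The job

Put the orange battery pack on charge. First lift the red marker off the charger and lay it down flat beside, clear of charger and pack. Then hook the pack's tongue under the charger's hood with its rear end raised, push it forward against the sprung contacts, swing the rear end down past the steel keeper and let the contacts push the pack back until it is locked flat under the keeper, without forcing it and without disturbing the things standing behind.

Things in the scene. Friction and masses are not known exactly. Their poses are not given: they have to be found in the camera images.
- pack: Orange and black battery pack, about 200 g, flat on the unit beside the charger. Origin: centre of the body's underside; z up, -x to its tongue (nose, at first roughly towards the robot), +x to its rear. Body x -38..45, y -25..25, z 0..36 mm, orange above 11 mm. Grip it across its 50 mm width, high on the sides: the bay takes in the lowest 9 mm.
- pack_nose (a point): Middle of the lower edge of the pack's black tongue, at (-61, 0, 0) mm of the pack. The tongue: x -61..-38, y -22..22, z 0..7 mm, with three brass strips at its end.
- pack_rear (a point): Middle of the lower edge of the pack's black rear ledge, at (52, 0, 0) mm of the pack. The ledge: x 45..52, y -18..18, z 0..9 mm.
- bench_unit: Low grey two-drawer unit that carries everything, fixed, its drawers shut. Origin under its centre on the table; top flat, 75 mm above the table, 344 x 414 mm (x, y).
- charger: Grey charger with one dark-floored bay, screwed to the unit's top, 148 x 90 mm (x, y). Origin: on the unit's top under the bay's middle; z up, -x to the hood (near the robot), +x to the rear wall. Bay floor at z = 8 mm. Decks either side of the bay 17 mm high, hood and contact housing (x -84..-52.5) 25.6 mm, rear wall (x 52..64) 24 mm. Charger and pack swap sides at random.
- bay (a point): The point of the bay's floor where the origin of a fully seated pack lies, axes as the charger and as a seated pack. Side walls 27 mm to either side (2 mm clear of the pack), 9 mm high, bevelled outwards by 4 mm from 5 mm up. Rear wall at x = 52 mm, which a seated pack's ledge touches.
- hood (a point): Middle of the edge of the hood, on its underside: x = -52.5 mm of the bay, 12.5 mm above the floor. From there the underside slopes down to 8.5 mm at x = -66. The 7 mm tongue goes in under it with the pack tilted rear end up, at most about 0.3 rad when fully in. A wall at x = -68 mm is the solid stop, 7 mm beyond the nose of a seated pack.
- keeper (a point): Middle of the lower front edge of the fixed steel keeper on the rear wall: x = 48.5 mm of the bay, 10.5 mm above the floor; 36 mm wide, 5 mm high. It overhangs a seated pack's ledge by 3.5 mm: hold the pack 4 to 7 mm forward of its seat while the ledge goes down past it, then the contacts push it back underneath.
- contacts (a joint): Sprung brass contacts under the hood, 30 mm wide, below 6 mm: 0 = fully out (at x = -59 mm of the bay), growing as they are pushed towards the hood, 0.002 with a pack seated, 0.009 (m) at the solid stop. They push the pack to the rear with 4 N at 0 and 7.6 N at 0.009.
- marker: Red and white felt marker, 15 x 138 x 16 mm (x, y, z), 14 g, lying across the bay on the decks; flat-sided, does not roll. Origin: underside of its middle, z up, long axis y. Grip it across the barrel.
- ink_tin: Blue ink tin, 72 mm across, 74 mm high, at the back of the unit; origin under its centre. Leave it alone.
- glue: White glue bottle with orange nozzle, 52 mm across, 152 mm high, at the back of the unit; origin under its centre. Leave it alone.
- tape: Roll of black tape lying flat, 58 mm across, 19 mm high, at the back of the unit; origin under its centre. Leave it alone.

How it is judged:
By the outcome, as a careful person would: the job done as asked, in the order asked, and still so for the second after the job is handed in, with the robot touching nothing.
It also fails if it takes over 64 s, if anything falls off the work surface, if the arm or the gripper's body presses on something with over 40 N, if the wrist force passes 120 N, or if a joint passes its speed limit or range.

## Working session

There is one attempt and no reset: what is moved stays moved. The work goes in short steps, Python scripts to look and compute and a tool call to move; the robot and the scene stay as the last step left them, time stands still between calls to the robot, and variables do not carry over. Pictures are saved under pics/ and viewed, at most 10 in all, crops included, and the job is handed in when it is done.

Besides the shell and the picture viewer there is one more tool, called after ">>>" as name(argument=value, ...), one argument or row to a line, values as JSON. servo_tool: Moves the arm, as the interface text tells. Its arguments: {"type":"object","properties":{"steps":{"type":"array","items":{"type":"array"}},"force":{"type":"number"}},"required":["steps"]}

```bash
ls; mkdir -p pics
python3 - <<'E'
from bench import status, vision, models
import cv2, numpy as np
s=status.read_state(); print(s['t'],s['ee_pos'],s['ee_rot'],s['finger_gap'])
ims=[]
for c in ['top','side']:
    im=vision.camera(c); cv2.imwrite(f'pics/{c}0.png',im)
    k=vision.get_calibration(c); print(c,{a:np.round(b,4).tolist() for a,b in k.items()})
    for n in ['pack','charger','marker','ink_tin','glue','tape','bench_unit']:
        r=models.cut_out(c,n)
        for q in r[:2]:
            m=q['mask'].astype(np.uint8); 
            pts=cv2.findNonZero(m)
            print(n,round(q['conf'],2),np.round(q['extent']).tolist(), [np.round(v,1).tolist() if not np.isscalar(v) else round(v,1) for v in cv2.minAreaRect(pts)] if pts is not None else None)
E
```

```text
pics
0.0 [ 0.26139383 -0.62211877  0.22654385] [-5.83728456e-04  9.80285453e-01  1.97585626e-01 -1.01825297e-04] 0.08545841040015048
top {'fx': 435.3381, 'fy': 435.3381, 'cx': 320.6535, 'cy': 198.6273, 'rvec': [2.1268, -2.1545, 0.2322], 'tvec': [-0.1191, 0.6388, 0.8057]}
pack 0.69 [254.0, 187.0, 305.0, 249.0] [[283.0, 218.7], [58.8, 26.9], 56.3]
charger 0.56 [354.0, 167.0, 409.0, 251.0] [[377.6, 204.4], [82.3, 48.1], 81.3]
charger 0.36 [258.0, 187.0, 311.0, 249.0] [[283.0, 218.7], [59.8, 27.9], 56.8]
marker 0.65 [343.0, 188.0, 410.0, 211.0] [[376.2, 199.0], [7.4, 71.2], 73.3]
ink_tin 0.77 [300.0, 103.0, 343.0, 149.0] [[322.0, 126.5], [47.0, 38.0], 90.0]
tape 0.62 [250.0, 121.0, 285.0, 151.0] [[266.0, 134.5], [29.0, 28.0], 90.0]
bench_unit 0.88 [214.0, 102.0, 433.0, 282.0] [[322.5, 191.0], [178.0, 217.0], 90.0]
side {'fx': 430.2772, 'fy': 430.2772, 'cx': 316.1942, 'cy': 197.1159, 'rvec': [0.1193, -2.6857, 1.57], 'tvec': [0.6216, 0.1513, 0.7708]}
pack 0.67 [305.0, 192.0, 363.0, 225.0] [[332.4, 206.8], [29.3, 59.7], 76.0]
charger 0.97 [290.0, 151.0, 366.0, 180.0] [[327.0, 166.5], [25.0, 72.0], 90.0]
charger 0.71 [186.0, 152.0, 397.0, 292.0] [[293.6, 218.6], [206.3, 132.5], 2.6]
marker 0.65 [316.0, 150.0, 327.0, 177.0] [[323.1, 162.7], [30.9, 6.7], 63.4]
ink_tin 0.64 [237.0, 154.0, 251.0, 199.0] [[240.8, 175.3], [46.4, 15.7], 85.8]
glue 0.5 [226.0, 203.0, 255.0, 228.0] [[240.0, 214.5], [23.0, 24.0], 90.0]
tape 0.66 [223.0, 202.0, 254.0, 228.0] [[239.0, 215.0], [24.0, 24.0], 90.0]
bench_unit 0.87 [188.0, 152.0, 397.0, 288.0] [[294.4, 217.4], [207.2, 132.8], 3.2]
bench_unit 0.21 [305.0, 192.0, 364.0, 226.0] [[332.5, 206.6], [30.1, 59.9], 76.0]
```

View pics/top0.png

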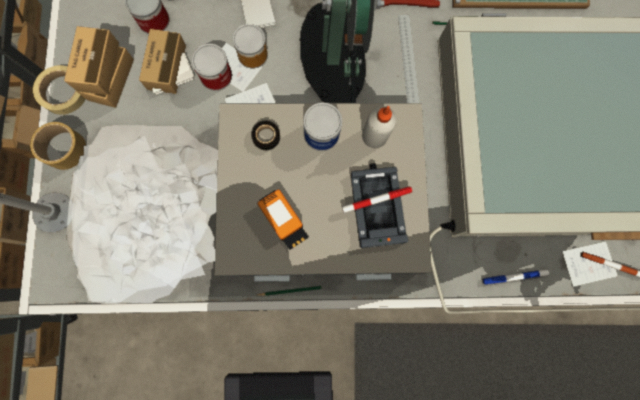

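View pics/side0.png

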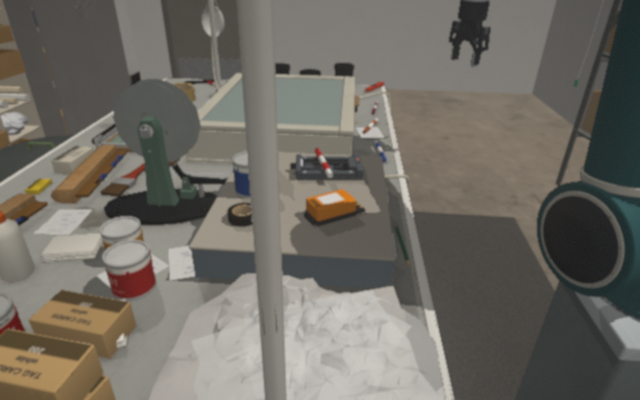

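The top view shows the charger around (378,206) with the marker across it at (376,199), the pack around (283,218) with its nose to the lower right, and the tape, tin and glue along row 125. The side view has the charger at (327,166) and the pack at (332,207). I'll enlarge crops next to measure corners.

Run:
```python
import cv2, numpy as np
t=cv2.imread('pics/top0.png'); s=cv2.imread('pics/side0.png')
def crop(im,x0,y0,w,h,k):
    o=cv2.resize(im[y0:y0+h,x0:x0+w],None,fx=k,fy=k,interpolation=cv2.INTER_CUBIC)
    for x in range(x0-x0%10+10,x0+w,10): cv2.line(o,((x-x0)*k,0),((x-x0)*k,6 if x%50 else 16),(0,255,0),1)
    for y in range(y0-y0%10+10,y0+h,10): cv2.line(o,(0,(y-y0)*k),(6 if y%50 else 16,(y-y0)*k),(0,255,0),1)
    return o
a=crop(t,335,155,90,100,6); b=crop(t,245,180,43,1,6)
c=crop(t,250,180,70,75,4)
A=np.zeros((600,800,3),np.uint8); A[:600,:540]=a; A[:300,540:800]=c[:,:260]
d=crop(s,280,145,100,90,3)[:, :260]; A[305:575,540:800]=d
cv2.imwrite('pics/crop0.png',A)
```

```text
(no output)
```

View pics/crop0.png

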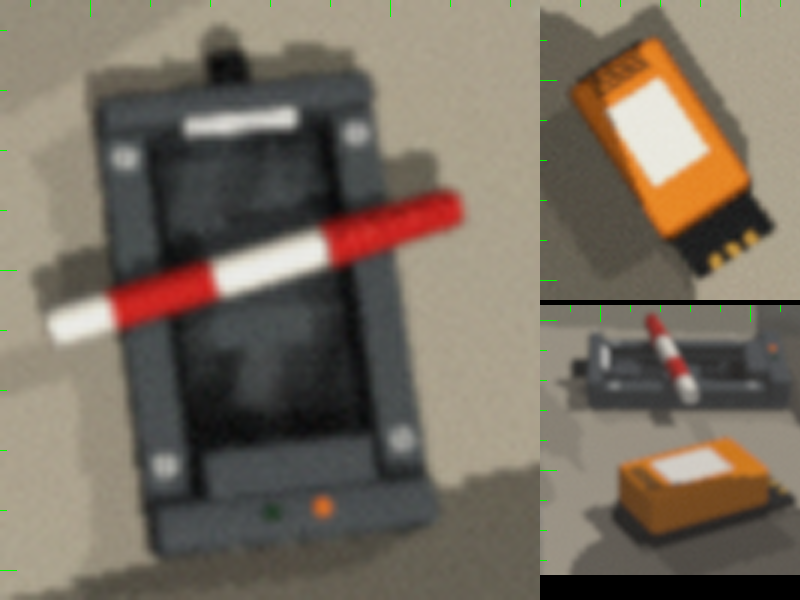

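```bash
cat > h.py <<'E'
import numpy as np, cv2
from scipy.spatial.transform import Rotation as R
from scipy.optimize import least_squares
from bench import status, vision, models
def proj(P,c):
    k=vision.get_calibration(c); K=np.array([[k['fx'],0,k['cx']],[0,k['fy'],k['cy']],[0,0,1]])
    return cv2.projectPoints(np.asarray(P,float).reshape(-1,3),np.array(k['rvec']),np.array(k['tvec']),K,None)[0][:,0]
def place(p,pts,z): # p=x,y,yaw ; pts in mm
    return R.from_euler('z',p[2]).apply(np.array(pts,float)/1000)+[p[0],p[1],z]
def fit(obs,z,p0):   # obs: {cam:(pts_mm,px)}
    f=lambda p:np.concatenate([(proj(place(p,a,z),c)-b).ravel() for c,(a,b) in obs.items()])
    r=least_squares(f,p0,loss='soft_l1'); return r.x,r.fun.reshape(-1,2)
def go(pos,Rt,s=None):  # remaining move in tool units from the measured pose
    s=s or status.read_state(); q=s['ee_rot']; T=R.from_quat([q[1],q[2],q[3],q[0]])
    d=T.inv().apply(np.array(pos)-s['ee_pos']); w=(T.inv()*Rt).as_rotvec()
    print('t',round(s['t'],2),'pos',np.round(s['ee_pos'],4),'F',np.round(s['ft_force'],1),'gap',round(s['finger_gap']*1000,1))
    print('shift u (start tool axes)',np.round(d/.025,3),'| turn u',np.round(np.degrees(w)/6,3),'| shift u in target axes',np.round(Rt.inv().apply(np.array(pos)-s['ee_pos'])/.025,3))
def down(yaw,pitch=0):   # tool down, tool y at yaw+90 (flipped), tool x along object's +x dir
    return R.from_euler('z',yaw)*R.from_euler('y',pitch)*R.from_euler('x',np.pi)
E
cat > m.py <<'E'
from h import *
u=lambda X,k,x0,y0:(np.array(X,float)+.5)/k-.5+[x0,y0]
ch=[(64,45,24),(64,-45,24),(-84,45,25.6),(-84,-45,25.6),(48.5,18,23.5),(48.5,-18,23.5)]
po=u([(97,103),(370,77),(157,552),(437,515),(186,135),(298,127)],6,335,155)
C,e=fit({'top':(ch,po)},.075,[.65,-.1,0]); print('charger',C,np.round(e,1).tolist())
pk=[(45,25,36),(45,-25,36),(-38,-25,36),(-38,25,36),(-61,-22,7),(-61,22,7)]
pp=u([(31,92),(120,38),(210,182),(127,237),(235,225),(158,277)],4,250,180)
P,e=fit({'top':(pk,pp)},.075,[.62,.1,.5]); print('pack',P,np.round(e,1).tolist())
mk=[(0,69,16),(0,-69,16)]
M,e=fit({'top':(mk,u([(50,328),(462,205)],6,335,155))},.092,[.65,-.1,0]); print('marker',M,np.round(e,1).tolist())
# side check
v=lambda X:(np.array(X,float)-[540,305]+.5)/3-.5+[280,145]
print('side charger', (proj(place(C,[(64,45,0),(-84,45,0)],.075),'side')-v([(590,407),(788,407)])).round(1).tolist())
print('side pack', (proj(place(P,pk[:4],.075),'side')-v([(620,465),(728,438),(770,466),(650,493)])).round(1).tolist())
for n,c in (('unitc',(214+433)/2),):pass
print('marker goal px', proj([[.6,-.02,.075],[.7,-.02,.075]],'top').round().tolist())
np.savez('m.npz',C=C,P=P,M=M)
d=M[2]
go([M[0],M[1],.2],down(M[2]))
E
python3 m.py
```

```text
charger [ 0.62455192 -0.2355328   0.0953867 ] [[-0.1, -0.9], [0.3, -1.2], [-0.3, 0.8], [0.6, 1.7], [-0.1, 0.2], [-0.3, -0.4]]
pack [ 0.59821948 -0.05153655  0.56896837] [[-0.8, -0.6], [-0.3, -1.5], [1.4, -0.7], [-0.7, 0.4], [0.5, 1.3], [0.3, 1.1]]
marker [ 0.62678261 -0.23296385  0.28114367] [[-0.2, 0.1], [0.2, -0.1]]
side charger [[-0.4, 0.3], [1.4, 0.7]]
side pack [[11.6, 10.1], [-37.1, 6.7], [-12.8, -12.0], [41.2, -9.6]]
marker goal px [[266.0, 217.0], [266.0, 167.0]]
t 0.8 pos [ 0.2615 -0.6223  0.2273] F [ 0.6  0.7 -0.3] gap 85.5
shift u (start tool axes) [19.504 -8.697  1.093] | turn u [0.    0.    1.114] | shift u in target axes [ 18.36  -10.908   1.093]
```

```bash
python3 -c "
from h import *
M=np.load('m.npz')['M']
go([M[0],M[1],.16],down(M[2]+np.pi/2))"
```

```text
t 0.8 pos [ 0.2615 -0.6223  0.2273] F [ 0.6  0.7 -0.3] gap 85.5
shift u (start tool axes) [19.504 -8.697  2.693] | turn u [  0.      0.    -13.886] | shift u in target axes [10.908 18.36   2.693]
```

>>> servo_tool(
  steps=[
    [[0, 0, -1], [0, 0, 0], 85],
    [[0, 0, -1], [0, 0, 0], 85],
    [[0, 0, -1], [0, 0, 0], 85],
    [[0, 0, -1], [0, 0, 0], 85],
    [[0, 0, -1], [0, 0, 0], 85],
    [[0, 0, -1], [0, 0, 0], 85],
    [[0, 0, -1], [0, 0, 0], 85],
  ],
  force=25,
)

```text
t: 1.5
ee_pos: [0.2615, -0.6223, 0.2273]
ee_rot: [0.0, 0.843, 0.538, 0.0]
ft_force: [0.8, 0.4, -0.4]
finger_gap: 0.0851
gripper_force: 0.0
```

>>> servo_tool(
  steps=[
    [[0, 0, -1], [0, 0, 0], 60],
    [[0, 0, -1], [0, 0, 0], 60],
    [[0, 0, -1], [0, 0, 0], 60],
    [[0, 0, -1], [0, 0, 0], 60],
    [[0, 0, -1], [0, 0, 0], 60],
    [[0, 0, -1], [0, 0, 0], 60],
    [[0, 0, -0.886], [0, 0, 0], 60],
  ],
)

```text
t: 2.2
ee_pos: [0.2615, -0.6223, 0.2273]
ee_rot: [-0.0, 0.599, 0.8, 0.0]
ft_force: [1.1, -0.6, 0.2]
finger_gap: 0.0598
gripper_force: 0.0
```

```bash
python3 -c "
from h import *
M=np.load('m.npz')['M']
go([M[0],M[1],.16],down(M[2]+np.pi/2))"
```

```text
t 2.2 pos [ 0.2615 -0.6223  0.2273] F [ 1.1 -0.6  0.2] gap 59.8
shift u (start tool axes) [10.83  18.406  2.692] | turn u [-0.    -0.     0.041] | shift u in target axes [10.908 18.36   2.692]
```

>>> servo_tool(
  steps=[
    [[0, 0, 0.04], [0.57, 0.97, 0], 60],
    [[0, 0, 0], [0.57, 0.97, 0], 60],
    [[0, 0, 0], [0.57, 0.97, 0], 60],
    [[0, 0, 0], [0.57, 0.97, 0], 60],
    [[0, 0, 0], [0.57, 0.97, 0], 60],
    [[0, 0, 0], [0.57, 0.97, 0], 60],
    [[0, 0, 0], [0.57, 0.97, 0], 60],
    [[0, 0, 0], [0.57, 0.97, 0], 60],
    [[0, 0, 0], [0.57, 0.97, 0], 60],
    [[0, 0, 0], [0.57, 0.97, 0], 60],
  ],
)

```text
t: 3.2
ee_pos: [0.4564, -0.4179, 0.2274]
ee_rot: [0.0, 0.603, 0.798, -0.0]
ft_force: [-0.1, -0.2, 0.2]
finger_gap: 0.0598
gripper_force: 0.0
```

>>> servo_tool(
  steps=[
    [[0, 0, 0], [0.57, 0.97, 0.3], 60],
    [[0, 0, 0], [0.57, 0.97, 0.3], 60],
    [[0, 0, 0], [0.57, 0.97, 0.3], 60],
    [[0, 0, 0], [0.57, 0.97, 0.3], 60],
    [[0, 0, 0], [0.57, 0.97, 0.3], 60],
    [[0, 0, 0], [0.57, 0.97, 0.3], 60],
    [[0, 0, 0], [0.57, 0.97, 0.3], 60],
    [[0, 0, 0], [0.57, 0.97, 0.3], 60],
    [[0, 0, 0], [0.57, 0.97, 0.3], 40],
    [[0, 0, 0], [0.08, -0.07, 0], 40],
  ],
)

```text
t: 4.2
ee_pos: [0.6297, -0.232, 0.1582]
ee_rot: [-0.001, 0.602, 0.799, 0.0]
ft_force: [-0.6, -0.3, -0.2]
finger_gap: 0.04
gripper_force: 0.0
```

```bash
python3 -c "
from h import *
M=np.load('m.npz')['M']
go([M[0],M[1],.113],down(M[2]+np.pi/2))"
```

```text
t 4.2 pos [ 0.6297 -0.232   0.1582] F [-0.6 -0.3 -0.2] gap 40.0
shift u (start tool axes) [-0.008 -0.12   1.809] | turn u [-0.009 -0.014 -0.018] | shift u in target axes [-0.005 -0.121  1.809]
```

>>> servo_tool(
  steps=[
    [[0, 0, 0], [0, -0.1, 0.6], 40],
    [[0, 0, 0], [0, 0, 0.6], 40],
    [[0, 0, 0], [0, 0, 0.4], 40],
    [[0, 0, 0], [0, 0, 0.2], 40],
    [[0, 0, 0], [0, 0, 0], 10],
    [[0, 0, 0], [0, 0, 0], 10],
    [[0, 0, 0], [0, 0, 0], 10],
    [[0, 0, 0], [0, 0, 0], 10],
    [[0, 0, 0], [0, 0, 0], 10],
  ],
)

```text
t: 5.1
ee_pos: [0.6261, -0.2351, 0.1152]
ee_rot: [0.0, 0.603, 0.798, 0.0]
ft_force: [-0.3, 0.3, -0.6]
finger_gap: 0.0099
gripper_force: 0.0
```

Run:
```python
from h import *
s=status.read_state(); print(s['ee_pos'],s['finger_gap'],proj([s['ee_pos']],'top'),proj([s['ee_pos']],'side'))
A=np.zeros((480,800,3),np.uint8)
t=vision.camera('top');q=vision.camera('side')
A[:,:400]=cv2.resize(t[150:270,325:425],None,fx=4,fy=4,interpolation=cv2.INTER_CUBIC)
A[:,400:]=cv2.resize(q[100:220,280:380],None,fx=4,fy=4,interpolation=cv2.INTER_CUBIC)
cv2.imwrite('pics/c1.png',A)
```

```text
[ 0.62607051 -0.23505374  0.11517464] 0.00985914797514045 [[379.23764334 198.59205028]] [[324.3586653  153.88129483]]
```

View pics/c1.png

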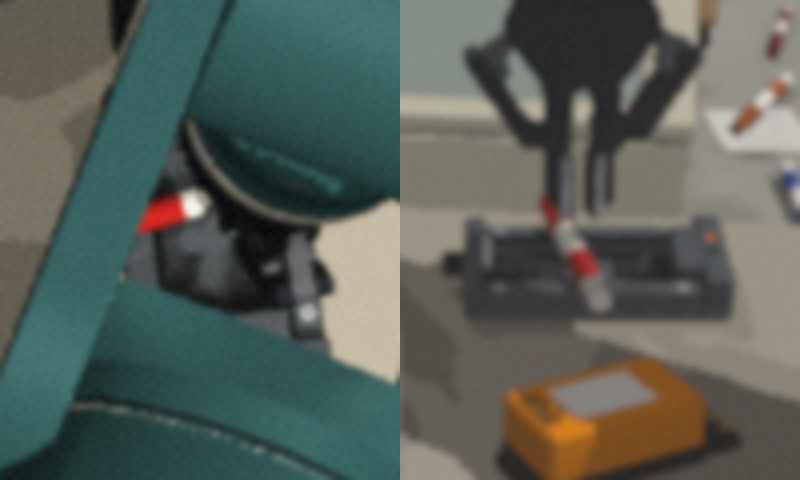

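The side view shows the fingertips at about (322,152) and (330,153), above the marker barrel (centre about (322,163)). So they have closed short of it. I'll check the heights.

Run:
```python
from h import *
D=np.load('m.npz');M=D['M'];C=D['C'];P=D['P']
print('marker top ends side',proj(place(M,[(0,69,16),(0,-69,16),(0,69,0),(0,-69,0)],.092),'side').round(1).tolist())
p=status.read_state()['ee_pos']
print('tip side',proj([p+[0,0,-.019]],'side'))
ch=[(64,45,24),(-84,45,25.6),(64,45,0),(-84,45,0),(64,-45,24),(-84,-45,25.6)]
for dz in(0,):print('charger side',proj(place(C,ch,.075),'side').round(1).tolist())
for c in('top','side'):
  k=vision.get_calibration(c);Rm=cv2.Rodrigues(np.array(k['rvec']))[0];print(c,'cam at',(-Rm.T@np.array(k['tvec'])).round(3))
  r=models.cut_out(c,'bench_unit');print(r[0]['extent'] if r else 0)
q=vision.camera('side')
A=cv2.resize(q[110:230,280:380],None,fx=6,fy=6,interpolation=cv2.INTER_CUBIC)[:600]
def dots(P,col):
  for a in proj(P,'side'): cv2.circle(A,tuple(int(round(v)) for v in (a-[280,110]+.5)*6),3,col,-1)
dots(place(M,[(0,69,16),(0,-69,16),(0,0,16)],.092),(255,0,255)); dots(place(C,ch,.075),(0,255,0))
pk=[(45,25,36),(45,-25,36),(-38,-25,36),(-38,25,36),(-61,-22,7),(-61,22,7)]
dots(place(P,pk,.075),(255,255,0)); dots([p,p+[0,0,-.019]],(0,255,255))
cv2.imwrite('pics/c2.png',A)
```

```text
marker top ends side [[331.0, 170.5], [317.7, 145.4], [330.7, 177.4], [317.5, 151.6]]
tip side [[324.18434277 161.73004152]]
charger side [[295.8, 169.0], [364.5, 168.7], [295.9, 178.9], [363.7, 179.3], [296.8, 152.2], [360.2, 152.0]]
top cam at [ 0.48  -0.097  0.912]
[215.1, 103.3, 428.7, 278.7]
side cam at [0.579 0.646 0.502]
[189.6, 152.6, 398.8, 287.7]
```

View pics/c2.png

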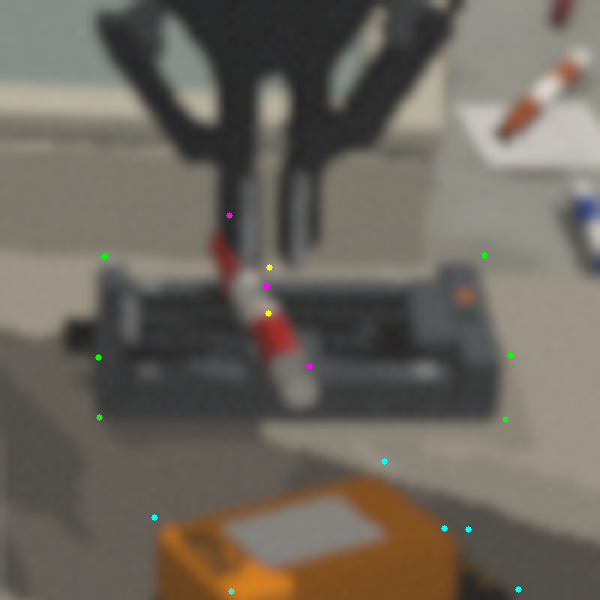

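Run:
```python
from h import *
print(proj([[.2615,-.6223,.2273],[.2615,-.6223,.2083],[.2615,-.6223,.2813]],'side').round(1).tolist())
# unit corners: centre from masks -> compare unit top corners in both views
C=np.load('m.npz')['C']
im=cv2.imread('pics/side0.png'); A=np.zeros((600,800,3),np.uint8)
A[:360,:400]=cv2.resize(im[0:90,430:530],None,fx=4,fy=4,interpolation=cv2.INTER_CUBIC)
for a in proj([[.2615,-.6223,.2273],[.2615,-.6223,.2083],[.2615,-.6223,.2813]],'side'): cv2.circle(A,tuple(int(v) for v in (a-[430,0])*4),3,(0,255,255),-1)
# unit outline at guess from top view, drawn in both
t=cv2.imread('pics/top0.png')
def unproj(px,z,c):
    k=vision.get_calibration(c);Rm=cv2.Rodrigues(np.array(k['rvec']))[0];o=-Rm.T@np.array(k['tvec'])
    d=Rm.T@np.array([(px[0]-k['cx'])/k['fx'],(px[1]-k['cy'])/k['fy'],1]);return o+d*(z-o[2])/d[2]
for z in(.075,):
  for p in [(218,104),(428,104),(216,277),(429,273)]: print(p,unproj(p,z,'top').round(4))
  for p in [(188,278),(397,279),(374,150)]: print('side',p,unproj(p,z,'side').round(4))
A[:360,400:]=cv2.resize(im[210:300,380:480][:, :100],None,fx=4,fy=4)[:, :400]
A[360:600,:]=cv2.resize(im[180:300,180:400],(440,240))[:240,:].repeat(1,0)[:, :800] if False else 0
A[360:600,0:440]=cv2.resize(im[180:300,180:400],(440,240))
cv2.imwrite('pics/c3.png',A)
```

```text
[[462.7, 68.3], [461.5, 75.1], [466.3, 48.4]]
(218, 104) [0.8311 0.0777 0.075 ]
(428, 104) [ 0.8301 -0.3507  0.075 ]
(216, 277) [0.4868 0.0722 0.075 ]
(429, 273) [ 0.4879 -0.3317  0.075 ]
side (188, 278) [0.8055 0.1584 0.075 ]
side (397, 279) [0.4914 0.1301 0.075 ]
side (374, 150) [ 0.5082 -0.3649  0.075 ]
```

View pics/c3.png

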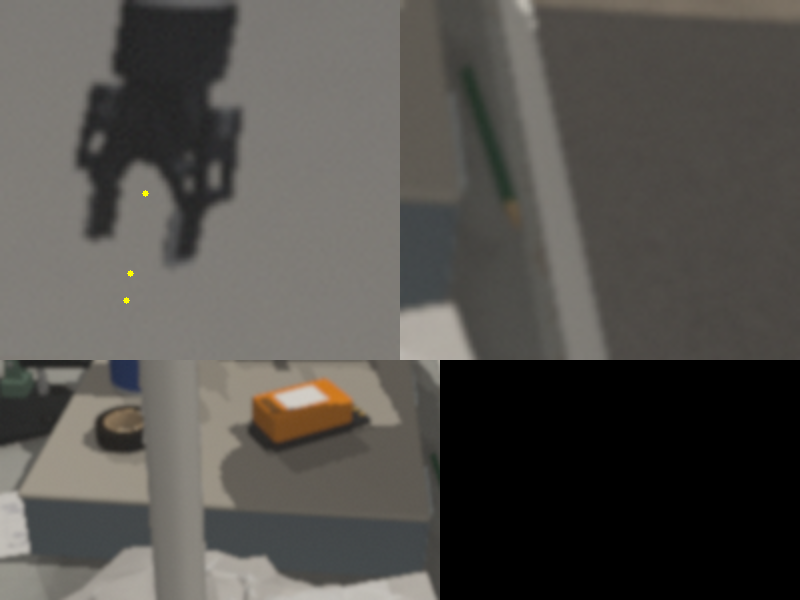

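>>> servo_tool(
  steps=[
    [[0, 0, 0], [0, 0, -0.5], 40],
    [[0, 0, 0], [0, 0, 0], 40],
    [[0, 0, 0], [0, 0, 0], 40],
    [[0, 0, 0], [0, 0.1, 0.3], 40],
    [[0, 0, 0], [0, 0, 0.3], 40],
    [[0, 0, 0], [0, 0, 0.2], 40],
    [[0, 0, 0], [0, 0, 0.2], 40],
    [[0, 0, 0], [0, 0, 0], 40],
  ],
)

```text
t: 6.15
ee_pos: [0.6279, -0.2342, 0.1011]
ee_rot: [-0.001, 0.603, 0.798, -0.0]
ft_force: [-0.1, -0.6, -0.3]
finger_gap: 0.0402
gripper_force: 0.0
```

Run:
```python
from h import *
def unproj(px,z,c):
    k=vision.get_calibration(c);Rm=cv2.Rodrigues(np.array(k['rvec']))[0];o=-Rm.T@np.array(k['tvec'])
    d=Rm.T@np.array([(px[0]-k['cx'])/k['fx'],(px[1]-k['cy'])/k['fy'],1]);return o+d*(z-o[2])/d[2]
for p in [(191,247.5),(395,260)]: print('side',p,unproj(p,.075,'side').round(4))
C=np.load('m.npz')['C'];M=np.load('m.npz')['M']
print('unit pred',proj([[.831,.075,.075],[.487,.075,.075]],'side'))
go([M[0],M[1],.103],down(M[2]+np.pi/2))
```

```text
side (191, 247.5) [0.8266 0.0828 0.075 ]
side (395, 260) [0.4908 0.0832 0.075 ]
unit pred [[189.97931965 244.59566186]
 [396.94299827 257.03077883]]
t 6.15 pos [ 0.6279 -0.2342  0.1011] F [-0.1 -0.6 -0.3] gap 40.2
shift u (start tool axes) [ 0.061 -0.031 -0.077] | turn u [-0.011 -0.009 -0.04 ] | shift u in target axes [ 0.061 -0.03  -0.077]
```

>>> servo_tool(
  steps=[
    [[0, 0, 0], [0, 0, 0], 10],
    [[0, 0, 0], [0, 0, 0], 10],
    [[0, 0, 0], [0, 0, 0], 10],
    [[0, 0, 0], [0, 0, 0], 10],
  ],
)

```text
t: 6.55
ee_pos: [0.6288, -0.2345, 0.1036]
ee_rot: [0.001, 0.603, 0.798, 0.0]
ft_force: [0.3, 1.1, 6.1]
finger_gap: 0.0098
gripper_force: 2.7
```

>>> servo_tool(
  steps=[
    [[0, 0, 0], [0, 0, -0.2], 40],
    [[0, 0, 0], [0, 0, 0], 40],
    [[0, 0, 0], [0, 0, 0], 40],
    [[0, 0, 0], [0, 0, 0.2], 40],
    [[0, 0, 0], [0, 0, 0.2], 40],
    [[0, 0, 0], [0, 0, 0.2], 40],
    [[0, 0, 0], [0, 0, 0.1], 40],
    [[0, 0, 0], [0, 0, 0], 40],
  ],
)

```text
t: 7.35
ee_pos: [0.6281, -0.2343, 0.0891]
ee_rot: [-0.0, 0.603, 0.798, -0.0]
ft_force: [-0.4, -1.1, -0.1]
finger_gap: 0.04
gripper_force: 0.0
```

>>> servo_tool(
  steps=[
    [[0, 0, 0], [0, 0, 0], 10],
    [[0, 0, 0], [0, 0, 0], 10],
    [[0, 0, 0], [0, 0, 0], 10],
    [[0, 0, 0], [0, 0, 0], 10],
  ],
)

```text
t: 7.75
ee_pos: [0.6285, -0.2344, 0.0901]
ee_rot: [0.0, 0.603, 0.798, 0.0]
ft_force: [0.0, -0.2, 1.6]
finger_gap: 0.0116
gripper_force: 26.1
```

>>> servo_tool(
  steps=[
    [[0, 0, 0], [0, 0, 0], 35],
    [[0, 0, 0], [0, 0, 0], 35],
    [[0, 0, 0], [0, 0, 0.2], 35],
    [[0, 0, 0], [0, 0, 0], 10],
    [[0, 0, 0], [0, 0, 0], 10],
    [[0, 0, 0], [0, 0, 0], 10],
    [[0, 0, 0], [0, 0, 0], 10],
  ],
)

```text
t: 8.45
ee_pos: [0.6284, -0.2344, 0.0849]
ee_rot: [0.0, 0.603, 0.798, 0.0]
ft_force: [-1.5, -0.4, 0.2]
finger_gap: 0.0117
gripper_force: 27.1
```

>>> servo_tool(
  steps=[
    [[0, 0, 0], [0, 0, -0.4], 10],
    [[0, 0, 0], [0, 0, -0.6], 10],
    [[0, 0, 0], [0, 0, -0.8], 10],
    [[0, 0, 0], [0, 0, -0.8], 10],
    [[0, 0, 0], [0, 0, 0], 10],
  ],
)

```text
t: 8.95
ee_pos: [0.6296, -0.2349, 0.1547]
ee_rot: [0.003, 0.603, 0.798, 0.001]
ft_force: [-0.2, 0.2, -0.4]
finger_gap: 0.0115
gripper_force: 27.1
```

Run:
```python
from h import *
go([.61,-.146,.147],down(.0954))
q=vision.camera('side')
for n in('marker',):
  r=models.cut_out('side',n); print([(x['conf'],x['extent']) for x in r])
A=cv2.resize(q[90:230,280:380],None,fx=4,fy=4,interpolation=cv2.INTER_CUBIC)
s=status.read_state()
for a in proj([s['ee_pos'],s['ee_pos']-[0,0,.019]],'side'): cv2.circle(A,tuple(int(v) for v in (a-[280,90]+.5)*4),3,(0,255,255),-1)
cv2.imwrite('pics/c4.png',A)
```

```text
t 8.95 pos [ 0.6296 -0.2349  0.1547] F [-0.2  0.2 -0.4] gap 11.5
shift u (start tool axes) [3.634 0.218 0.295] | turn u [ 6.1000e-02 -1.3000e-02  1.6733e+01] | shift u in target axes [-0.44  -3.613  0.307]
[(0.65, [319.4, 125.5, 331.9, 143.2]), (0.58, [187.5, 153.4, 395.8, 287.6])]
```

View pics/c4.png

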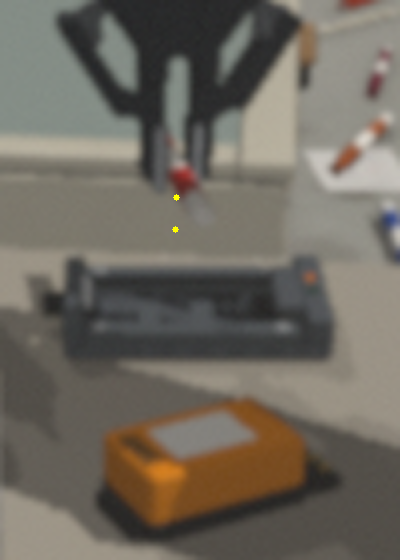

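The marker hangs level in the jaws at crop (182,178) and the charger bay is clear. The real fingertips sit about 22 mm higher than the reported pose implies, and I'll allow for that from here on.

>>> servo_tool(
  steps=[
    [[0, 0, 0], [0.9, 0.05, 0], 10],
    [[0, 0, 0], [0.9, 0.05, 0], 10],
    [[0, 0, 0], [0.9, 0.05, 0], 10],
    [[0, 0, 0], [0.9, 0.05, 0], 10],
    [[0, 0, 1], [0, 0, 0], 10],
    [[0, 0, 1], [0, 0, 0], 10],
    [[0, 0, 1], [0, 0, 0], 10],
    [[0, 0, 1], [0, 0, 0], 10],
    [[0, 0, 1], [0, 0, 0], 10],
    [[0, 0, 1], [0, 0, 0], 10],
  ],
)

```text
t: 10.05
ee_pos: [0.608, -0.1449, 0.1493]
ee_rot: [-0.0, 0.821, 0.571, -0.0]
ft_force: [-0.2, -0.0, -0.8]
finger_gap: 0.0117
gripper_force: 27.1
```

>>> servo_tool(
  steps=[
    [[0, 0, 1], [0, 0, 0.2], 10],
    [[0, 0, 1], [0, 0, 0.2], 10],
    [[0, 0, 1], [0, 0, 0.2], 10],
    [[0, 0, 1], [0, 0, 0.2], 10],
    [[0, 0, 1], [0, 0, 0.2], 10],
    [[0, 0, 1], [0, 0, 0.2], 10],
    [[0, 0, 1], [0, 0, 0.2], 10],
    [[0, 0, 1], [0, 0, 0.2], 10],
    [[0, 0, 1], [0, 0, 0.2], 10],
    [[0, 0, 1], [0, 0, 0.2], 10],
  ],
)

```text
t: 11.05
ee_pos: [0.6079, -0.1449, 0.0991]
ee_rot: [-0.0, 0.996, 0.084, -0.0]
ft_force: [-0.0, -0.1, -0.3]
finger_gap: 0.0119
gripper_force: 27.1
```

Run:
```python
from h import *
go([.61,-.146,.072],down(.0954))
```

```text
t 11.05 pos [ 0.6079 -0.1449  0.0991] F [-0.  -0.1 -0.3] gap 11.9
shift u (start tool axes) [0.075 0.058 1.085] | turn u [-0.004  0.006  0.701] | shift u in target axes [0.078 0.052 1.085]
```

>>> servo_tool(
  steps=[
    [[0, 0, 0.7], [0, 0, 0.5], 10],
    [[0, 0, 0], [0, 0, 0.4], 10],
    [[0, 0, 0], [0, 0, 0.15], 10],
    [[0, 0, 0], [0, 0, 0.05], 10],
    [[0, 0, 0], [0, 0, 0.05], 10],
    [[0, 0, 0], [0, 0, 0.05], 10],
    [[0, 0, 0], [0, 0, 0], 10],
  ],
)

```text
t: 11.75
ee_pos: [0.6087, -0.1462, 0.0713]
ee_rot: [-0.0, 0.999, 0.05, 0.0]
ft_force: [-7.0, 4.3, 11.9]
finger_gap: 0.012
gripper_force: 33.7
```

>>> servo_tool(
  steps=[
    [[0, 0, 0], [0, 0, -0.06], 10],
    [[0, 0, 0], [0, 0, 0], 30],
    [[0, 0, 0], [0, 0, 0], 30],
    [[0, 0, 0], [0, 0, -0.5], 30],
    [[0, 0, 0], [0, 0, -1], 30],
    [[0, 0, 0], [0, 0, -1], 50],
    [[0, 0, 0], [0, 0, -1], 60],
    [[0, 0, 0], [0, 0, -1], 70],
  ],
)

```text
t: 12.55
ee_pos: [0.6085, -0.1465, 0.1859]
ee_rot: [0.0, 0.999, 0.049, 0.0]
ft_force: [0.1, -0.6, 1.0]
finger_gap: 0.07
gripper_force: 0.0
```

Run:
```python
from h import *
D=np.load('m.npz');P=D['P']
go([P[0],P[1],.15],down(P[2]))
for c in('side','top'):
  vision.camera(c)
  for n in('marker','pack','charger'):
    r=models.cut_out(c,n); print(c,n,[(round(x['conf'],2),np.round(x['extent'],1).tolist(),cv2.minAreaRect(cv2.findNonZero(x['mask'].astype(np.uint8)))) for x in r[:1]])
```

```text
t 12.55 pos [ 0.6085 -0.1465  0.1859] F [ 0.1 -0.6  1. ] gap 70.0
shift u (start tool axes) [-0.034 -3.819  1.434] | turn u [ 4.000e-03 -5.000e-03 -4.488e+00] | shift u in target axes [ 1.7   -3.42   1.435]
side marker [(0.74, [299.2, 182.9, 363.4, 192.6], ((330.0, 187.0), (64.0, 6.0), 0.0))]
side pack [(0.69, [306.2, 191.1, 362.7, 226.8], ((332.5526428222656, 206.04525756835938), (30.198551177978516, 58.432655334472656), 74.35775756835938))]
side charger [(0.97, [291.8, 154.5, 365.0, 179.8], ((327.0, 166.5), (25.0, 72.0), 90.0))]
top marker [(0.78, [329.5, 212.4, 338.7, 244.9], ((333.2099914550781, 228.469970703125), (33.799705505371094, 7.071067810058594), 81.8698959350586))]
top pack [(0.59, [256.4, 198.3, 304.8, 247.7], ((283.7502136230469, 218.7847900390625), (57.707275390625, 26.16397476196289), 56.003543853759766))]
top charger [(0.8, [356.7, 208.3, 381.1, 248.4], ((367.0, 226.5), (41.0, 26.0), 90.0))]
```

>>> servo_tool(
  steps=[
    [[0, 0, -1], [0, 0, 0], 75],
    [[0, 0, -1], [0, 0, 0], 75],
    [[0, 0, -1], [0, 0, 0], 75],
    [[0, 0, -1], [0, 0, 0], 75],
    [[0, 0, -0.49], [0, 0, 0], 75],
    [[0, 0, 0], [0.42, -0.85, 0], 75],
    [[0, 0, 0], [0.42, -0.85, 0], 75],
    [[0, 0, 0], [0.42, -0.85, 0.1], 75],
    [[0, 0, 0], [0.42, -0.85, 0.1], 75],
    [[0, 0, 0], [0, 0, 0], 75],
  ],
)

```text
t: 13.95
ee_pos: [0.5976, -0.05, 0.1779]
ee_rot: [-0.001, 0.96, 0.282, -0.001]
ft_force: [-0.9, 0.4, 0.5]
finger_gap: 0.0748
gripper_force: 0.0
```

Run:
```python
from h import *
D=np.load('m.npz');P=D['P']
go([P[0],P[1],.078],down(P[2]))
print('pred marker',proj(place([.6087,-.1462,.0954],[(69,0,16),(-69,0,16),(-69,7.5,8),(-69,-7.5,8)],.075),'top').round(1).tolist(),proj(place([.6087,-.1462,.0954],[(69,0,16),(-69,0,16)],.075),'side').round(1).tolist())
t=vision.camera('top');q=vision.camera('side')
for c in('top','side'):
  r=models.cut_out(c,'marker'); m=r[0]['mask']; ys,xs=np.nonzero(m); print(c,r[0]['conf'],r[0]['extent'],cv2.minAreaRect(cv2.findNonZero(m.astype(np.uint8))))
A=np.zeros((480,800,3),np.uint8)
A[:,:400]=cv2.resize(t[150:270,320:420],None,fx=4,fy=4,interpolation=cv2.INTER_CUBIC)
A[:,400:]=cv2.resize(q[110:230,280:380],None,fx=4,fy=4,interpolation=cv2.INTER_CUBIC)
cv2.imwrite('pics/c5.png',A)
```

```text
t 13.95 pos [ 0.5976 -0.05    0.1779] F [-0.9  0.4  0.5] gap 74.8
shift u (start tool axes) [-0.007  0.07   3.995] | turn u [-0.013  0.007  0.021] | shift u in target axes [-0.01   0.065  3.995]
pred marker [[327.2, 175.3], [335.5, 246.3], [331.3, 247.0], [339.1, 246.2]] [[296.4, 182.0], [362.9, 182.4]]Traceback (most recent call last):
  File "<stdin>", line 7, in <module>
IndexError: list index out of range
```

>>> servo_tool(
  steps=[
    [[0, 0, 0], [0, 0.07, 0.8], 75],
    [[0, 0, 0], [0, 0, 0.8], 75],
    [[0, 0, 0], [0, 0, 0.8], 75],
    [[0, 0, 0], [0, 0, 0.6], 75],
    [[0, 0, 0], [0, 0, 0.5], 75],
    [[0, 0, 0], [0, 0, 0.3], 75],
    [[0, 0, 0], [0, 0, 0.2], 75],
    [[0, 0, 0], [0, 0, 0], 75],
  ],
)

```text
t: 14.9
ee_pos: [0.599, -0.0537, 0.0786]
ee_rot: [-0.0, 0.96, 0.281, -0.0]
ft_force: [-0.6, -0.1, 0.3]
finger_gap: 0.0753
gripper_force: 0.0
```

>>> servo_tool(
  steps=[
    [[0, 0, 0], [0, 0, 0], 40],
    [[0, 0, 0], [0, 0, 0], 40],
    [[0, 0, 0], [0, 0, 0], 40],
    [[0, 0, 0], [0, 0, 0], 40],
    [[0, 0, 0], [0, 0, 0], 40],
  ],
  force=60,
)

```text
t: 15.4
ee_pos: [0.5995, -0.0537, 0.0798]
ee_rot: [0.0, 0.96, 0.281, 0.001]
ft_force: [-0.4, 0.5, 6.4]
finger_gap: 0.0489
gripper_force: 63.9
```

>>> servo_tool(
  steps=[
    [[0, 0, 0], [0, 0, -0.3], 40],
    [[0, 0, 0], [0, 0, -0.6], 40],
    [[0, 0, 0], [0, 0, -0.8], 40],
    [[0, 0, 0], [0, 0, -0.8], 40],
    [[0, 0, 0], [0, 0, -0.7], 40],
    [[0, 0, 1], [0, 0, 0], 40],
    [[0, 0, 1], [0, 0, 0], 40],
    [[0, 0, 1], [0, 0, 0], 40],
    [[0, 0, 1], [0, 0, 0], 40],
    [[0, 0, 0.52], [0, 0, 0], 40],
  ],
)

```text
t: 16.4
ee_pos: [0.5991, -0.0536, 0.1597]
ee_rot: [0.0, 0.999, 0.046, 0.0]
ft_force: [0.7, -0.2, -2.5]
finger_gap: 0.0491
gripper_force: 62.9
```

Run:
```python
from h import *
C=np.load('m.npz')['C'];P=np.load('m.npz')['P']
print('pack in tool mm',R.from_euler('z',-P[2]).apply([P[0]-.5992,P[1]+.0537,0])*1000)
go([C[0],C[1],.16],down(C[2]))
```

```text
pack in tool mm [0.33953697 2.35088229 0.        ]
t 16.4 pos [ 0.5991 -0.0536  0.1597] F [ 0.7 -0.2 -2.5] gap 49.1
shift u (start tool axes) [ 0.349  7.338 -0.012] | turn u [ 0.    -0.003 -0.035] | shift u in target axes [ 0.322  7.339 -0.013]
```

>>> servo_tool(
  steps=[
    [[0, 0, -0.035], [0.05, 0.92, 0], 40],
    [[0, 0, 0], [0.05, 0.92, 0], 40],
    [[0, 0, 0], [0.05, 0.92, 0], 40],
    [[0, 0, 0], [0.05, 0.92, 0], 40],
    [[0, 0, 0], [0.05, 0.92, 0], 40],
    [[0, 0, 0], [0.05, 0.92, 0], 40],
    [[0, 0, 0], [0.02, 0.92, 0], 40],
    [[0, 0, 0], [0, 0.9, 0], 40],
    [[0, 0, 0], [0, 0, 0], 40],
    [[0, 0, 0], [0, 0, 0], 40],
  ],
)

```text
t: 17.4
ee_pos: [0.6251, -0.2356, 0.1592]
ee_rot: [-0.0, 0.999, 0.049, -0.0]
ft_force: [-0.2, 1.6, -2.8]
finger_gap: 0.0488
gripper_force: 63.1
```

Run:
```python
from h import *
q=vision.camera('side'); cv2.imwrite('pics/flat_s.png',q); cv2.imwrite('pics/flat_t.png',vision.camera('top')); s=status.read_state(); print(s['ee_pos'],s['ee_rot'])
for c in('side','top'):
  for n in('pack','charger','marker'):
    r=models.cut_out(c,n)[:1]; print(c,n,[(round(x['conf'],2),np.round(x['extent'],1).tolist()) for x in r])
```

```text
[ 0.62514715 -0.23485347  0.15916542] [-7.21912389e-05  9.98755705e-01  4.98701683e-02  5.85253003e-05]
side pack [(0.63, [303.0, 121.3, 353.2, 143.7])]
side charger [(0.56, [288.2, 152.0, 364.3, 177.4])]
side marker [(0.59, [296.4, 181.4, 360.1, 192.1])]
top pack [(0.89, [368.5, 197.0, 402.1, 228.9])]
top charger [(0.79, [360.5, 204.8, 405.5, 239.0])]
top marker [(0.69, [325.3, 176.2, 335.2, 225.8])]
```

>>> servo_tool(
  steps=[
    [[0, 0.8, 0], [0, 0, 0], 40],
    [[0, 0.8, 0], [0, 0, 0], 40],
    [[0, 0.79, 0], [0, 0, 0], 40],
    [[0, 0, 0], [0, 0, 0], 40],
  ],
)

```text
t: 18.2
ee_pos: [0.624, -0.2355, 0.1588]
ee_rot: [-0.006, 0.991, 0.049, 0.125]
ft_force: [-0.4, -0.2, -2.4]
finger_gap: 0.0492
gripper_force: 63.1
```

Run:
```python
from h import *
q=vision.camera('side'); cv2.imwrite('pics/tilt_s.png',q); s=status.read_state(); print(s['ee_pos'],s['ee_rot'])
for c in('side',):
  for n in('pack',):
    r=models.cut_out(c,n)[:1]; print(c,n,[(round(x['conf'],2),np.round(x['extent'],1).tolist()) for x in r])
f=cv2.imread('pics/flat_s.png');A=np.zeros((600,800,3),np.uint8)
for i,im in enumerate((f,q)):
  A[:600,400*i:400*i+400]=cv2.resize(im[80:200,287:367],None,fx=5,fy=5,interpolation=cv2.INTER_CUBIC)
cv2.imwrite('pics/c5.png',A)
```

```text
[ 0.6243335  -0.23554756  0.1590482 ] [-0.00609429  0.99103536  0.0490056   0.12413794]
side pack [(0.87, [302.8, 116.7, 350.8, 150.3])]
```

View pics/c5.png

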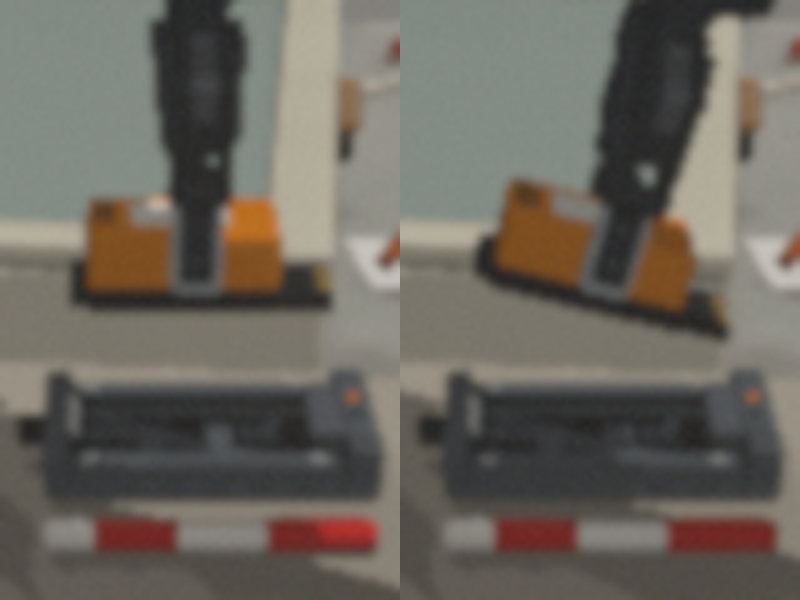

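The left frame shows the pack level over the bay, nose at crop (330,300). The right frame shows it tilted rear-up, pivoting close to its underside near (203,302). So the pose offset is along the tool axis, and the pack's underside lies about 4 mm ahead of the TCP.

```bash
cat >> h.py <<'E'
C=np.load('m.npz')['C']; OFF=np.array([.0003,0,.0036])  # pack origin in tool
def tgt(nx,nz,th,dy=0):  # bay frame: nose bottom at (nx,nz) mm, rear up th -> TCP pos, R
    Rt=down(C[2],-th)
    o=np.array([nx+61*np.cos(th),dy,nz+61*np.sin(th)])/1000   # pack origin in bay
    w=R.from_euler('z',C[2]).apply(o)+[C[0],C[1],.083]
    return w-Rt.apply(OFF),Rt
def bay(s=None):
    s=s or status.read_state(); q=s['ee_rot']; T=R.from_quat([q[1],q[2],q[3],q[0]])
    B=R.from_euler('z',C[2]).inv()
    L=(T*R.from_euler('x',np.pi)).as_matrix() 
    o=T.apply(OFF)+s['ee_pos']
    f=lambda v:np.round(B.apply(o+L@np.array(v)/1000-[C[0],C[1],.083])*1000,1)
    e=(B*T*R.from_euler('x',np.pi)).as_euler('zyx')
    print('t',round(s['t'],2),'nose',f([-61,0,0]),'rear',f([52,0,0]),'yaw,pitch',np.round(e[:2],3),'F bay',np.round(B.apply(s['ft_force']),1),'M',np.round(B.apply(s['moment']),2))
def pts(v,s):
    q=s['ee_rot']; T=R.from_quat([q[1],q[2],q[3],q[0]]); return T.apply(OFF)+s['ee_pos']+(T*R.from_euler('x',np.pi)).apply(np.array(v)/1000)
E
python3 - <<'E'
from h import *
fl={'ee_pos':np.array([ .62515,-.2349,.1592]),'ee_rot':[0,.998756,.04987,0]}
s=status.read_state(); bay()
print('flat pred nose,ledge',proj(pts([(-61,22,0),(52,18,0)],fl),'side').round(1).tolist(),'obs',[(287+330/5,80+307/5),(287+72/5,80+307/5)])
print('tilt pred',proj(pts([(-61,22,0),(52,18,0)],s),'side').round(1).tolist(),'obs',[(287+328/5,80+337/5),(287+79/5,80+267/5)])
print('ch pred',proj(place(C,[(64,45,0),(-84,45,0)],.075),'side').round(1).tolist(),'obs',(287+45/5,80+497/5),(287+381/5,80+497/5))
a,b=tgt(-42,12,.25); go(a,b)
E
```

```text
t 18.3 nose [-57.7  -0.3  57.8] rear [51.9  0.1 85.6] yaw,pitch [ 0.004 -0.249] F bay [-0.1  0.1 -0.8] M [-0.06  0.18 -0.02]
flat pred nose,ledge [[354.0, 140.8], [301.1, 139.8]] obs [(353.0, 141.4), (301.4, 141.4)]
tilt pred [[352.4, 147.2], [301.6, 134.0]] obs [(352.6, 147.4), (302.8, 133.4)]
ch pred [[295.9, 178.9], [363.7, 179.3]] obs (296.0, 179.4) (363.2, 179.4)
t 18.3 pos [ 0.6248 -0.2356  0.1592] F [-0.1  0.1 -0.8] gap 49.0
shift u (start tool axes) [0.157 0.    1.925] | turn u [-0.007  0.013  0.035] | shift u in target axes [ 0.154 -0.002  1.925]
```

Run:
```python
from h import *
fl={'ee_pos':np.array([ .62515,-.2349,.1592]),'ee_rot':[0,.998756,.04987,0]}
v=[(45,25,36),(45,-25,36),(-38,-25,36),(-38,25,36),(-61,-22,7),(-61,22,7)]
p=proj(pts(v,fl),'top')
t=cv2.imread('pics/flat_t.png')
A=cv2.resize(t[160:260,335:435],None,fx=6,fy=6,interpolation=cv2.INTER_CUBIC)
for a,c in [(p,(255,255,0)),(proj(place(C,[(64,45,24),(64,-45,24),(-84,45,25.6),(-84,-45,25.6),(-84,45,0),(-84,-45,0)],.075),'top'),(0,255,0))]:
  for x in a: cv2.circle(A,tuple(int(round(k)) for k in (x-[335,160]+.5)*6),2,c,-1)
cv2.imwrite('pics/c6.png',A)
```

```text
(no output)
```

View pics/c6.png

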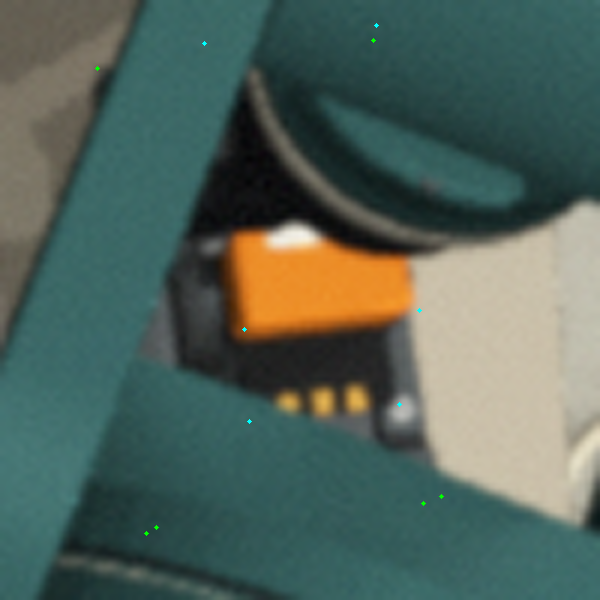

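The orange front corners show at crop (237,330) and (411,305), against predictions of (244,329) and (419,309). So the pack sits about 2 mm to +y of the TCP. I'll correct for that and approach.

```bash
sed -i 's/OFF=np.array(\[.0003,0,.0036\])/OFF=np.array([.0003,-.0021,.0036])/' h.py
python3 - <<'E'
from h import *
bay(); a,b=tgt(-42,12,.25); go(a,b)
a,b=tgt(-42,1,.25); go(a,b)
print(b.inv().apply(R.from_euler('z',C[2]).apply([[-.001,0,0],[0,0,-.001]])).round(6)/.025)
E
```

```text
t 18.3 nose [-57.7   1.8  57.7] rear [51.9  2.2 85.6] yaw,pitch [ 0.004 -0.249] F bay [-0.1  0.1 -0.8] M [-0.06  0.18 -0.02]
t 18.3 pos [ 0.6248 -0.2356  0.1592] F [-0.1  0.1 -0.8] gap 49.0
shift u (start tool axes) [0.156 0.084 1.925] | turn u [-0.007  0.013  0.035] | shift u in target axes [0.154 0.082 1.925]
t 18.3 pos [ 0.6248 -0.2356  0.1592] F [-0.1  0.1 -0.8] gap 49.0
shift u (start tool axes) [0.048 0.084 2.351] | turn u [-0.007  0.013  0.035] | shift u in target axes [0.045 0.082 2.351]
[[-0.03876  0.      -0.00988]
 [-0.00988 -0.       0.03876]]
```

>>> servo_tool(
  steps=[
    [[0, 0, 0.04], [0.155, 0.083, 0], 40],
    [[0, 0, 0], [0, 0, 0.6], 40],
    [[0, 0, 0], [0, 0, 0.6], 40],
    [[0, 0, 0], [0, 0, 0.45], 40],
    [[0, 0, 0], [0, 0, 0.27], 40],
    [[0, 0, 0], [0, 0, 0], 40],
    [[0, 0, 0], [0, 0, 0], 40],
  ],
)

```text
t: 19.0
ee_pos: [0.641, -0.236, 0.1133]
ee_rot: [-0.006, 0.991, 0.047, 0.125]
ft_force: [-0.8, 0.7, -2.1]
finger_gap: 0.0493
gripper_force: 63.1
```

Run:
```python
from h import *
bay(); a,b=tgt(-42,1.5,.25); go(a,b)
```

```text
t 19.0 nose [-41.6   0.1  11.8] rear [67.9  0.1 39.8] yaw,pitch [ 0.   -0.25] F bay [-0.7  0.8 -2.1] M [-0.01  0.21 -0.01]
t 19.0 pos [ 0.641  -0.236   0.1133] F [-0.8  0.7 -2.1] gap 49.3
shift u (start tool axes) [-0.118  0.003  0.396] | turn u [-0.01  -0.002 -0.002] | shift u in target axes [-0.118  0.002  0.396]
```

>>> servo_tool(
  steps=[
    [[0, 0, 0], [-0.04, 0, 0.14], 40],
    [[0, 0, 0], [-0.04, 0, 0.14], 40],
    [[0, 0, 0], [-0.03, 0, 0.1], 40],
    [[0, 0, 0], [0, 0, 0], 40],
    [[0, 0, 0], [0, 0, 0], 40],
  ],
)

```text
t: 19.5
ee_pos: [0.6406, -0.236, 0.1034]
ee_rot: [-0.006, 0.991, 0.047, 0.125]
ft_force: [0.3, 1.3, -2.0]
finger_gap: 0.0487
gripper_force: 63.1
```

Run:
```python
from h import *
bay()
```

```text
t 19.5 nose [-42.    0.1   1.9] rear [67.5  0.1 29.8] yaw,pitch [-0.   -0.25] F bay [ 0.4  1.2 -2. ] M [-0.03  0.19  0.01]
```

>>> servo_tool(
  steps=[
    [[0, 0, 0], [-0.005, 0, 0.02], 40],
    [[0, 0, 0], [-0.005, 0, 0.02], 40],
    [[0, 0, 0], [-0.005, 0, 0.02], 40],
    [[0, 0, 0], [0, 0, 0], 40],
    [[0, 0, 0], [0, 0, 0], 40],
  ],
)

```text
t: 20.0
ee_pos: [0.6407, -0.236, 0.1021]
ee_rot: [-0.006, 0.991, 0.047, 0.125]
ft_force: [0.7, 1.0, 0.9]
finger_gap: 0.0491
gripper_force: 63.4
```

Run:
```python
from h import *
bay()
```

```text
t 20.0 nose [-41.8   0.1   0.6] rear [67.6  0.  28.6] yaw,pitch [-0.    -0.251] F bay [0.8 1.  0.9] M [0.06 0.26 0.05]
```

>>> servo_tool(
  steps=[
    [[0, 0, 0], [0.005, 0, -0.02], 40],
    [[0, 0, 0], [-0.078, 0, -0.02], 40],
    [[0, 0, 0], [-0.078, 0, -0.02], 40],
    [[0, 0, 0], [-0.078, 0, -0.02], 40],
    [[0, 0, 0], [-0.078, 0, -0.02], 40],
    [[0, 0, 0], [-0.078, 0, -0.02], 40],
    [[0, 0, 0], [-0.078, 0, -0.02], 40],
    [[0, 0, 0], [-0.078, 0, -0.02], 40],
    [[0, 0, 0], [0, 0, 0], 40],
  ],
)

```text
t: 20.9
ee_pos: [0.6263, -0.2374, 0.1023]
ee_rot: [-0.006, 0.991, 0.047, 0.125]
ft_force: [-0.5, 0.8, -1.9]
finger_gap: 0.049
gripper_force: 63.2
```

Run:
```python
from h import *
bay()
```

```text
t 20.9 nose [-56.4   0.1   0.8] rear [53.1  0.1 28.7] yaw,pitch [-0.   -0.25] F bay [-0.5  0.9 -1.9] M [-0.03  0.26 -0.  ]
```

>>> servo_tool(
  steps=[
    [[0, 0, 0], [-0.04, 0, -0.01], 40],
    [[0, 0, 0], [-0.04, 0, -0.01], 40],
    [[0, 0, 0], [-0.04, 0, -0.01], 40],
    [[0, 0, 0], [-0.04, 0, -0.01], 40],
    [[0, 0, 0], [-0.04, 0, -0.01], 40],
    [[0, 0, 0], [0, 0, 0], 40],
  ],
)

```text
t: 21.5
ee_pos: [0.6216, -0.2379, 0.1025]
ee_rot: [-0.006, 0.991, 0.047, 0.125]
ft_force: [4.8, 0.7, -2.1]
finger_gap: 0.049
gripper_force: 63.1
```

Run:
```python
from h import *
bay()
```

```text
t 21.5 nose [-61.1   0.1   1. ] rear [48.4  0.  29. ] yaw,pitch [ 0.    -0.251] F bay [ 4.9  0.2 -2.1] M [-0.04 -0.76  0.03]
```

>>> servo_tool(
  steps=[
    [[0, 0, 0], [-0.04, 0, -0.01], 40],
    [[0, 0, 0], [-0.04, 0, -0.01], 40],
    [[0, 0, 0], [0, 0, 0], 40],
  ],
)

```text
t: 21.8
ee_pos: [0.6197, -0.238, 0.1025]
ee_rot: [-0.006, 0.991, 0.047, 0.125]
ft_force: [6.3, 0.4, -2.7]
finger_gap: 0.0488
gripper_force: 63.0
```

Run:
```python
from h import *
bay()
```

```text
t 21.8 nose [-63.    0.1   1. ] rear [46.4  0.1 29.1] yaw,pitch [ 0.    -0.251] F bay [ 6.3 -0.2 -2.7] M [-0.05 -0.91 -0.01]
```

>>> servo_tool(
  steps=[
    [[0, 0, 0], [-0.04, 0, -0.01], 40],
    [[0, 0, 0], [-0.04, 0, -0.01], 40],
    [[0, 0, 0], [0, 0, 0], 40],
    [[0, 0, 0], [0, 0, 0], 40],
  ],
)

```text
t: 22.2
ee_pos: [0.6177, -0.2382, 0.1026]
ee_rot: [-0.006, 0.991, 0.047, 0.125]
ft_force: [6.6, 0.6, -2.3]
finger_gap: 0.049
gripper_force: 63.0
```

Run:
```python
from h import *
bay()
for th in(.25,.2,.15,.1,.06,.03,0):
  a,b=tgt(-65-1.0*(1-th/.25),1,th); print(th);go(a,b)
```

```text
t 22.2 nose [-65.    0.1   1. ] rear [44.5  0.  29.1] yaw,pitch [-0.    -0.251] F bay [ 6.6 -0.  -2.3] M [-0.03 -1.03  0.03]
0.25
t 22.2 pos [ 0.6177 -0.2382  0.1026] F [ 6.6  0.6 -2.3] gap 49.0
shift u (start tool axes) [-0.002  0.002  0.004] | turn u [-0.007 -0.013 -0.002] | shift u in target axes [-0.002  0.002  0.004]
0.2
t 22.2 pos [ 0.6177 -0.2382  0.1026] F [ 6.6  0.6 -2.3] gap 49.0
shift u (start tool axes) [-0.005  0.002  0.123] | turn u [-0.007 -0.491 -0.002] | shift u in target axes [0.001 0.002 0.123]
0.15
t 22.2 pos [ 0.6177 -0.2382  0.1026] F [ 6.6  0.6 -2.3] gap 49.0
shift u (start tool axes) [-0.015  0.002  0.243] | turn u [-0.007 -0.968 -0.002] | shift u in target axes [0.009 0.002 0.243]
0.1
t 22.2 pos [ 0.6177 -0.2382  0.1026] F [ 6.6  0.6 -2.3] gap 49.0
shift u (start tool axes) [-0.031  0.003  0.362] | turn u [-7.000e-03 -1.446e+00 -1.000e-03] | shift u in target axes [0.024 0.002 0.363]
0.06
t 22.2 pos [ 0.6177 -0.2382  0.1026] F [ 6.6  0.6 -2.3] gap 49.0
shift u (start tool axes) [-0.048  0.003  0.457] | turn u [-7.000e-03 -1.828e+00 -1.000e-03] | shift u in target axes [0.04  0.002 0.458]
0.03
t 22.2 pos [ 0.6177 -0.2382  0.1026] F [ 6.6  0.6 -2.3] gap 49.0
shift u (start tool axes) [-0.064  0.003  0.528] | turn u [-7.000e-03 -2.114e+00 -1.000e-03] | shift u in target axes [0.054 0.002 0.529]
0
t 22.2 pos [ 0.6177 -0.2382  0.1026] F [ 6.6  0.6 -2.3] gap 49.0
shift u (start tool axes) [-0.081  0.003  0.599] | turn u [-7.000e-03 -2.401e+00 -1.000e-03] | shift u in target axes [0.07  0.002 0.6  ]
```

>>> servo_tool(
  steps=[
    [[0, -0.24, 0], [0, 0, 0.06], 40],
    [[0, -0.24, 0], [0, 0, 0.06], 40],
    [[0, -0.24, 0], [0, 0, 0.06], 40],
    [[0, -0.24, 0], [0, 0, 0.06], 40],
    [[0, 0, 0], [0, 0, 0], 40],
  ],
)

```text
t: 22.7
ee_pos: [0.6193, -0.238, 0.0966]
ee_rot: [-0.004, 0.996, 0.048, 0.075]
ft_force: [6.0, 0.9, -0.4]
finger_gap: 0.0491
gripper_force: 63.0
```

Run:
```python
from h import *
bay()
for th in(.15,.1,.05,.0):
  a,b=tgt(-65.3-.7*(1-th/.15),1,th); go(a,b)
```

```text
t 22.7 nose [-64.9   0.1   1. ] rear [46.8  0.1 17.8] yaw,pitch [ 0.   -0.15] F bay [ 6.1  0.4 -0.4] M [-0.08 -0.88  0.04]
t 22.7 pos [ 0.6193 -0.238   0.0966] F [ 6.   0.9 -0.4] gap 49.1
shift u (start tool axes) [-0.014  0.004 -0.003] | turn u [-0.007  0.002  0.002] | shift u in target axes [-0.014  0.004 -0.003]
t 22.7 pos [ 0.6193 -0.238   0.0966] F [ 6.   0.9 -0.4] gap 49.1
shift u (start tool axes) [-0.019  0.004  0.117] | turn u [-0.007 -0.475  0.002] | shift u in target axes [-0.013  0.004  0.118]
t 22.7 pos [ 0.6193 -0.238   0.0966] F [ 6.   0.9 -0.4] gap 49.1
shift u (start tool axes) [-0.03   0.004  0.237] | turn u [-0.007 -0.952  0.002] | shift u in target axes [-0.006  0.004  0.239]
t 22.7 pos [ 0.6193 -0.238   0.0966] F [ 6.   0.9 -0.4] gap 49.1
shift u (start tool axes) [-0.047  0.004  0.357] | turn u [-0.007 -1.43   0.003] | shift u in target axes [0.007 0.004 0.36 ]
```

>>> servo_tool(
  steps=[
    [[0, 0, 0], [-0.035, 0, -0.005], 40],
    [[0, -0.24, 0], [0, 0, 0.06], 40],
    [[0, -0.24, 0], [0, 0, 0.06], 40],
    [[0, -0.24, 0], [0, 0, 0.06], 40],
    [[0, -0.24, 0], [0, 0, 0.06], 40],
    [[0, 0, 0], [0, 0, 0], 40],
  ],
)

```text
t: 23.3
ee_pos: [0.6191, -0.2381, 0.0906]
ee_rot: [-0.002, 0.999, 0.048, 0.025]
ft_force: [5.8, 1.1, 0.5]
finger_gap: 0.0492
gripper_force: 63.2
```

Run:
```python
from h import *
bay()
for th in(.05,.025,.0):
  a,b=tgt(-66,.8,th); go(a,b)
```

```text
t 23.3 nose [-66.1   0.1   1. ] rear [46.8  0.1  6.6] yaw,pitch [ 0.    -0.049] F bay [5.9 0.6 0.5] M [-0.02 -0.89  0.1 ]
t 23.3 pos [ 0.6191 -0.2381  0.0906] F [5.8 1.1 0.5] gap 49.2
shift u (start tool axes) [0.003 0.003 0.008] | turn u [-0.007  0.007  0.003] | shift u in target axes [0.003 0.003 0.008]
t 23.3 pos [ 0.6191 -0.2381  0.0906] F [5.8 1.1 0.5] gap 49.2
shift u (start tool axes) [0.006 0.003 0.069] | turn u [-0.007 -0.232  0.003] | shift u in target axes [0.007 0.003 0.069]
t 23.3 pos [ 0.6191 -0.2381  0.0906] F [5.8 1.1 0.5] gap 49.2
shift u (start tool axes) [0.007 0.004 0.129] | turn u [-0.007 -0.471  0.003] | shift u in target axes [0.013 0.003 0.129]
```

>>> servo_tool(
  steps=[
    [[0, -0.16, 0], [0, 0, 0.04], 40],
    [[0, -0.16, 0], [0, 0, 0.04], 40],
    [[0, -0.15, 0], [0.01, 0, 0.04], 40],
    [[0, 0, 0], [0, 0, 0], 40],
    [[0, 0, 0], [0, 0, 0], 40],
  ],
)

```text
t: 23.8
ee_pos: [0.6194, -0.2381, 0.0879]
ee_rot: [-0.0, 0.999, 0.048, 0.001]
ft_force: [6.1, 0.9, 0.5]
finger_gap: 0.0488
gripper_force: 63.4
```

Run:
```python
from h import *
bay()
```

```text
t 23.8 nose [-66.1   0.1   1.2] rear [46.9  0.1  1.4] yaw,pitch [ 0.    -0.001] F bay [6.2 0.3 0.5] M [-0.04 -1.14  0.09]
```

>>> servo_tool(
  steps=[
    [[0, 0, 0], [0, 0, 0.02], 40],
    [[0, 0, 0], [0, 0, 0.02], 40],
    [[0, 0, 0], [0, 0, 0], 40],
    [[0, 0, 0], [0, 0, 0], 40],
  ],
)

```text
t: 24.2
ee_pos: [0.6194, -0.2381, 0.0878]
ee_rot: [-0.0, 0.999, 0.048, 0.001]
ft_force: [4.4, 2.9, 6.9]
finger_gap: 0.0488
gripper_force: 64.2
```

Run:
```python
from h import *
bay()
```

```text
t 24.2 nose [-66.    0.    1.1] rear [47.   0.1  1.3] yaw,pitch [ 0.    -0.002] F bay [4.7 2.4 6.9] M [ 0.26 -0.51  0.02]
```

>>> servo_tool(
  steps=[
    [[0, 0, 0], [0.04, 0, -0.01], 40],
    [[0, 0, 0], [0.04, 0, 0], 40],
    [[0, 0, 0], [0.04, 0, 0], 40],
    [[0, 0, 0], [0.04, 0, 0], 40],
    [[0, 0, 0], [0, 0, 0], 40],
  ],
)

```text
t: 24.7
ee_pos: [0.6231, -0.2378, 0.0878]
ee_rot: [-0.0, 0.999, 0.048, 0.001]
ft_force: [0.2, 2.1, 6.6]
finger_gap: 0.0493
gripper_force: 64.3
```

Run:
```python
from h import *
bay()
```

```text
t 24.7 nose [-62.4  -0.    1.2] rear [50.6 -0.   1.3] yaw,pitch [-0.    -0.001] F bay [0.4 2.1 6.6] M [ 0.23 -0.2  -0.13]
```

>>> servo_tool(
  steps=[
    [[0, 0, 0], [0.03, 0, -0.01], 40],
    [[0, 0, 0], [0.02, 0, -0.01], 40],
    [[0, 0, 0], [0, 0, 0], 40],
    [[0, 0, 0], [0, 0, 0], 58],
    [[0, 0, 0], [0, 0, 0], 64],
    [[0, 0, 0], [0, 0, 0], 64],
    [[0, 0, 0], [0, 0, 0], 64],
  ],
)

```text
t: 25.4
ee_pos: [0.6238, -0.2376, 0.0869]
ee_rot: [-0.001, 0.999, 0.048, -0.0]
ft_force: [0.0, -0.6, 0.9]
finger_gap: 0.064
gripper_force: 0.0
```

>>> servo_tool(
  steps=[
    [[0, 0, 0], [0, 0, -0.3], 66],
    [[0, 0, 0], [0, 0, -0.6], 66],
    [[0, 0, 0], [0, 0, -1], 66],
    [[0, 0, 0], [0, 0, -1], 66],
    [[0, 0, 0], [0, 0, -1], 66],
    [[0, 0, 0], [-1, 0, -1], 66],
    [[0, 0, 0], [-1, 0, -1], 66],
    [[0, 0, 0], [-1, 0, 0], 66],
    [[0, 0, 0], [-1, 0, 0], 66],
    [[0, 0, 0], [-1, 0, 0], 66],
  ],
)

```text
t: 26.4
ee_pos: [0.4986, -0.2497, 0.2365]
ee_rot: [-0.0, 0.999, 0.048, 0.001]
ft_force: [0.5, 0.7, -0.1]
finger_gap: 0.0661
gripper_force: 0.0
```

Run:
```python
from h import *
q=vision.camera('side');t=vision.camera('top'); print(status.read_state()['t'])
A=np.zeros((600,800,3),np.uint8)
a=cv2.resize(q[130:230,287:377],None,fx=4.4,fy=4.4,interpolation=cv2.INTER_CUBIC); b=cv2.resize(t[160:260,320:420],None,fx=4,fy=4,interpolation=cv2.INTER_CUBIC)
v=[(45,25,36),(45,-25,36),(-38,-25,36),(-38,25,36),(52,18,9),(-61,22,0)]
for im,c,o,k in((a,'side',(287,130),4.4),(b,'top',(320,160),4)):
  for x in proj(place(C,v,.083),c): cv2.circle(im,tuple(int(round(z)) for z in (x-o+.5)*k),2,(255,255,0),-1)
A[:440,:396]=a; A[:400,400:]=b; cv2.imwrite('pics/c7.png',A)
```

```text
26.5
```

View pics/c7.png

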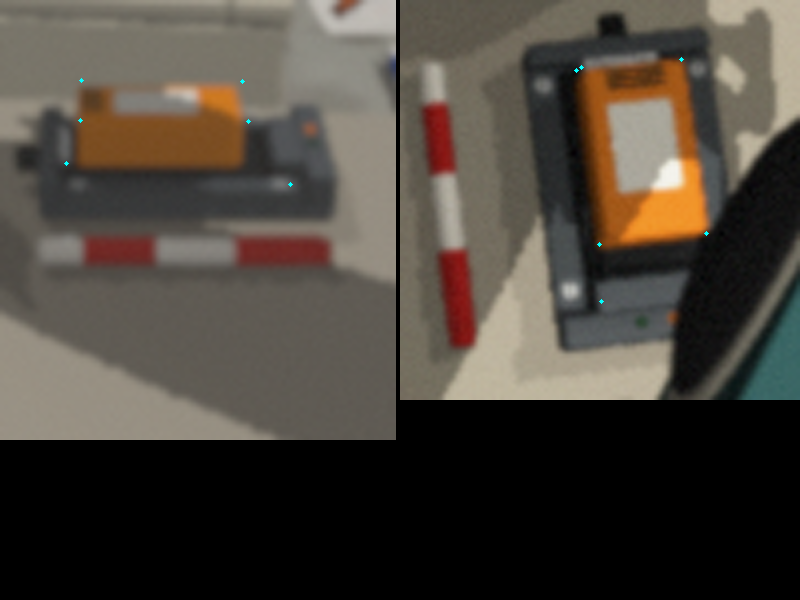

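The views show the pack level in the bay, within about 1 mm of the predicted seat (top-view front edge at crop (600,244)). The rear ledge is under the keeper and the marker lies flat beside the charger.

```bash
python3 -c "
from bench import job; print(job.finish_job())"
```

```text
the job is handed in; nothing more can be done
None
```

The job is handed in: the red marker lies flat beside the charger and the pack sits level in the bay, within about 1 mm of its seat in the last pictures. I judged its ledge to be under the keeper from those pictures and the measured positions, and did not pull on the pack to test the lock.

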